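# Serve a praline from the plunger dispenser

## Robot

A 6-joint arm with a two-finger parallel gripper is mounted at the origin on the work surface. World frame = base frame: x ahead of the robot, y to its left, z up, the work surface at z = 0. Lengths are in m, angles in rad, forces in N, time in s.
With the tool pointing down it reaches from about 0.3 to 0.875 m from the base axis. Payload 6.4 kg.
Tool frame: the origin (TCP) lies midway between the tips of the shut fingers; the grasp point (between the pads) lies 19 mm behind it (ctrl.tcp_to_grasp is the distance from the TCP to the grasp point, in m); z points along the fingers, y is the direction in which the jaws open and shut (so a half turn about z gives the same grasp; the last joint's range is limited). The gripper opens to 85 mm and grips with 20 to 120 N. Pads are 22 mm wide; open, the fingers measure 114 mm over their backs; the gripper's body (76 mm by 85 mm) begins 54 mm behind the grasp point. The pads swing forward as they close: fully open they stand 13 mm farther back than shut.
Start: joints at [-1.4, 0.181, 1.607, -0, 1.354, -0.206], TCP at [0.212, -0.535, 0.201] pointing down, gripper open.
Joint ranges: [-2.99, 2.99], [-0.89, 2.07], [0.3, 2.58], [-1.14, 4.28], [0, 2.63], [-3.12, 3.12]. Speed limits (rad/s): [2.57, 2.57, 3.01, 3.14, 3.14, 3.14].

## Interface

Orientations are given as a unit quaternion [w, x, y, z].
In Python, from bench import monitor, imaging, order, spotter, ctrl gives the robot as it stands.
- The arm moves only by the shell command python3 -m pendant 'ROWS'. ROWS is JSON, a list that holds one entry, the list of rows, each a list of 5 numbers: the shift along the world's x, y, z in mm, then the turn about the world's z in degrees, then the finger opening in mm, from 0 to 85.4. A call has 1 to 8 rows; each row shifts and turns the commanded pose from where the row before left it; what a row does not reach is not made up. A row lasts 1/8 s, in which the tool goes at most 62.5 mm and 10.7 degrees, less where a joint would pass 70% of its speed; a pose out of reach is approached as far as the arm can. A call with a gripper value outside its range is refused whole. The fingers move at their own pace and stop on an object; the grip force is fixed at half the most. Time passes only in rows, so rows that do not move let the fingers close. It gives the time, the measured TCP pose, the force and the opening at its end, in the units of the state.
- monitor.get_obs(): the state, without advancing time (a new reading comes with each control period).
- imaging.camera(name): name is "scene" or "top"; returns a dict with "img" (480x640x3 uint8, red, green, blue), "vfov" (degrees; the focal length in pixels is half the picture's height over the tangent of half this angle, whatever the lens; pixels are square), "cx", "cy" (the principal point, pixels), "origin" and "orientation" of the camera in the world. Camera axes: x right, y down, z forward; pixel columns grow to the right and rows downward; lengths in m; the calibration is good to about 2 mm. A picture is of the moment at which its call begins. There is no depth.
- order.hand_in(): hands the job in, once; it reports no verdict.
Trained networks look in the newest picture that a camera, given by its name, has taken for a name from the list of things; names that differ only in an ending like _2 or _b are one class to them, and where a whole thing is asked for, a point or a joint stands for the part that bears it (a point fixed in the world has none). Each returns a list of dicts, best first, with "confidence" (0 to 1); they miss things now and then, are a little off and sometimes report something else, mostly with a low value. They report only what shows in the picture. A call takes as long as a camera call.
- spotter.recognise(camera, thing): "at" ([x, y, z] in m, in the coordinates of the camera as it stood for that picture, good to about 4 mm: the middle of the surface that is visible of it).
- spotter.tip_of(camera, thing): "at" ([x, y, z] in m, in the coordinates of the camera as it stood for that picture, good to about 4 mm: a listed point, or the origin of a listed thing).
The state is a dict: "time_s": time; "q": joint angles; "dq": joint speeds; "joint_efforts": joint torques, N m; "eef_pos": TCP position; "eef_rot": TCP orientation; "wrist_force": force on the tool from outside, world axes, zero at the start; "torque": the same for the moment, N m; "opening": opening from 0.0 (shut) to 1.0 (fully open).
Only numpy, scipy, OpenCV 4.12 (cv2) and the standard library are available. Lean on these libraries where they do the work, as an engineer would, in place of code of your own. Each camera call takes 0.05 s, during which the arm holds its last target. There are 200 camera calls.

## Task

Turn the little turntable by its steel post until the blue cup stands centred under the dispenser's clear tube and let go of the post. Then press the red plunger straight down with closed fingers, through its soft first stop and all the way home on the stiffer second stop, so that the praline drops into the blue cup, and release the plunger. Press gently, never with more than 22 N on the dispenser, and leave everything else on the counter where it is.

Things in the scene. Friction and masses are not known exactly. Their poses are not given: they have to be found in the camera images.
- station: Fixed praline station: dark wooden foot carrying the turntable and, on its +x side, the green dispenser. Origin at table height on the turntable's vertical axis; z up, x from the axis towards the dispenser. The blue cup starts 34 to 86 deg counter-clockwise (seen from above) from the tube.
- hub (a point): Centre of the turntable's top: a round pale wooden disc 190 mm across, top 28 mm above the table. It turns both ways with about 0.12 N m of friction and stays where left. Fixed on it: the blue cup, a like white cup (115 deg clockwise of the blue, seen from above) and a steel post (130 deg counter-clockwise of the blue).
- post_top (a point): Centre of the top of the turntable's upright round steel post: 16 mm thick, 42 mm tall, top 70 mm above the table, 78 mm from the turntable's axis. Grip it, or push it sideways, to turn the turntable.
- blue_cup (a point): Centre of the mouth of the blue cup fixed on the turntable: 58 mm across, 46 mm tall, 3 mm wall, rim 74 mm above the table, inner floor 41 mm below the rim, 55 mm from the turntable's axis.
- chute (a point): Drop point of the dispenser: on the vertical axis of the clear capped tube (37 mm across, reaching up to 162 mm above the table), at the lower edge of the outlet, 92 mm above the table and 55 mm from the turntable's axis.
- dispenser: Fixed green dispenser, same frame as the station (origin on the turntable's axis at table height, x towards the tower). Tower: 50 x 64 mm column centred at x = 125 mm, y = 0, 165 mm tall, with the red plunger on top; the clear tube is held at x = 55 mm, y = 0. More than 22 N on any part of it damages it.
- plunger_foot (a point): Point on top of the column, 165 mm above the table, on the plunger's vertical axis. Above it sits the red head, a disc 36 mm across, 12 mm thick. Its top rests 199 to 223 mm above the table: the collar below is set differently at each start and not measured, so find the head by touch.
- plunger_axis (a point): Same point. Pressed straight down the head goes 8 mm on a soft spring (2 to 5 N) to the first stop, holds there until about 8 N, then 5 mm more on a stiffer spring (8 to 12 N) to a nearly rigid second stop. The gate opens only in the last millimetre: rest on the second stop about 0.5 s at 14 to 18 N. It springs back up when released.
- praline: One foil-wrapped red praline, a hard ball 26 mm across, 14 g, origin at its centre. It waits inside the clear tube on the closed gate, its centre 113 mm above the table.
- rolling_pin: Bystander: olive-wood rolling pin, 52 mm thick, 380 mm long with its handles, along its x axis; origin under its middle.
- scraper: Bystander: steel bench scraper lying flat, 150 x 115 mm, dark wooden grip along one edge; origin under its middle.
- mat_roller: Bystander: green silicone mat roller, 44 mm thick, 160 mm long, black handle to -x, 280 mm in all; origin under its balance point.
- weight_jar: Bystander: white ceramic jar of pie weights with wooden lid, 90 mm across, 120 mm tall; origin under its middle.
- mug: Bystander: terracotta-coloured mug, 72 mm across, 75 mm tall; origin under its middle.
- spoon: Bystander: wooden spoon lying flat; origin under its middle.

How it is judged:
By the outcome, as a careful person would: the job done as asked, in the order asked, and still so for the second after the job is handed in, with the robot touching nothing.
It also fails if it takes over 58 s, if anything falls off the work surface, if the arm or the gripper's body presses on something with over 40 N, if the wrist force passes 120 N, or if a joint passes its speed limit or range.

## Working session

There is one attempt and no reset: what is moved stays moved. The work goes in short steps, Python scripts to look and compute and a shell command to move; the robot and the scene stay as the last step left them, time stands still between calls to the robot, and variables do not carry over. Pictures are saved under pics/ and viewed, about 8 in all and at most 12, crops included, and the job is handed in when it is done.

```bash
mkdir -p pics; cat > h.py <<'E'
from bench import monitor, imaging, order, spotter, ctrl
import numpy as np, cv2
from scipy.spatial.transform import Rotation as R
def cam(n):
    c=imaging.camera(n); o=np.array(c["orientation"],float)
    M=R.from_quat(o,scalar_first=True).as_matrix() if o.size==4 else o
    return c,M,np.array(c["origin"])
def find(n,things):
    c,M,o=cam(n)
    for t in things:
        for f in ("tip_of",):
            try:
                for d in getattr(spotter,f)(n,t)[:2]:
                    print(n,t,np.round(1000*(M@np.array(d["at"])+o)).tolist(),round(d["confidence"],2))
            except Exception as e: print(t,e)
    return c
E
python3 - <<'E'
from h import *
for n in("scene","top"):
    c=find(n,["hub","post_top","blue_cup","chute","plunger_foot","station","praline","weight_jar","mug","rolling_pin","scraper","mat_roller","spoon"])
    cv2.imwrite(f"pics/{n}0.png",c["img"][...,::-1]); print(c["origin"],c["orientation"],c["vfov"])
s=monitor.get_obs();print(s)
E
```

```text
scene hub [536.0, -94.0, 28.0] 0.85
scene post_top [461.0, -123.0, 74.0] 0.82
scene blue_cup [551.0, -39.0, 71.0] 0.77
scene chute [587.0, -83.0, 97.0] 0.73
scene plunger_foot [657.0, -65.0, 168.0] 0.94
scene station [534.0, -95.0, 2.0] 0.7
scene station [529.0, -92.0, 1.0] 0.49
scene weight_jar [630.0, 419.0, -4.0] 0.78
scene mug [466.0, 374.0, 2.0] 0.59
scene rolling_pin [808.0, 48.0, 1.0] 0.79
scene scraper [399.0, -368.0, -2.0] 0.75
scene mat_roller [651.0, -398.0, 5.0] 0.94
scene mat_roller [311.0, 385.0, 4.0] 0.31
scene spoon [311.0, 384.0, 5.0] 0.5
scene spoon [532.0, -93.0, 5.0] 0.39
[ 1.44097393 -0.72786274  1.05695761] [-0.38974828  0.81104562  0.39642079 -0.18207647] 48.09487109760869
top hub [539.0, -92.0, 28.0] 0.58
top post_top [462.0, -127.0, 68.0] 0.9
top blue_cup [551.0, -39.0, 70.0] 0.65
top blue_cup [405.0, -371.0, 0.0] 0.63
top chute [590.0, -82.0, 93.0] 0.9
top plunger_foot [657.0, -66.0, 166.0] 0.8
top plunger_foot [466.0, 370.0, -1.0] 0.57
top station [538.0, -97.0, -1.0] 0.69
top weight_jar [634.0, 419.0, 5.0] 0.63
top mug [468.0, 371.0, 2.0] 0.68
top mug [812
[... 333 characters left out ...]
0447591 ] 51.24396182414688
{'time_s': 1.4, 'q': array([-1.40032643e+00,  1.80766705e-01,  1.60703303e+00,  2.97607860e-06,
        1.35379776e+00, -2.06316858e-01]), 'dq': array([ 0.00053928,  0.00071745,  0.00084409, -0.00130351,  0.00126954,
       -0.00033402]), 'joint_efforts': array([-1.86347415e-04, -4.44840610e+01, -3.51679122e+01, -2.91953584e-04,
        8.71573047e-04,  3.11968870e-05]), 'eef_pos': array([ 0.21157073, -0.53466234,  0.20059121]), 'eef_rot': array([-2.39578987e-06,  9.82306453e-01,  1.87280626e-01,  1.49632004e-06]), 'wrist_force': array([ 0.14612801, -0.17010983, -0.61793359]), 'torque': array([ 0.00318921, -0.02734664, -0.02263165]), 'opening': 1.0018235183520652}
```

View pics/scene0.png

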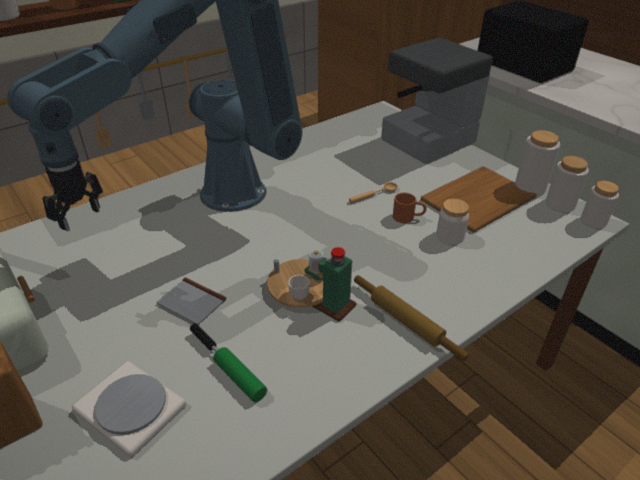

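View pics/top0.png

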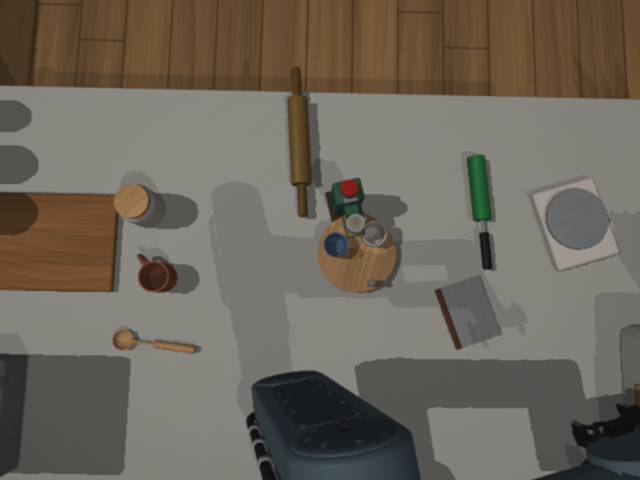

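```bash
python3 -m pendant '[[[50,60,0,0,50],[50,60,0,0,50],[50,60,0,0,50],[30,60,0,0,50],[30,60,0,0,40],[20,50,0,0,40],[10,30,0,0,40]]]'; python3 - <<'E'
from h import *
find("top",["hub","post_top","plunger_foot","chute","blue_cup"]); find("scene",["hub","post_top","plunger_foot","chute","blue_cup"])
E
```

```text
time_s: 2.28
eef_pos: [0.4182, -0.1964, 0.2008]
eef_rot: [0.0, 0.982, 0.188, 0.0]
wrist_force: [-0.2, -0.4, 0.6]
opening: 0.467
top hub [536.0, -89.0, 27.0] 0.71
top plunger_foot [656.0, -64.0, 168.0] 0.71
top plunger_foot [552.0, -39.0, 73.0] 0.52
top chute [591.0, -82.0, 95.0] 0.68
top blue_cup [550.0, -40.0, 75.0] 0.92
scene hub [536.0, -93.0, 30.0] 0.76
scene post_top [463.0, -122.0, 70.0] 0.75
scene post_top [632.0, 421.0, 0.0] 0.72
scene plunger_foot [653.0, -65.0, 170.0] 0.71
scene plunger_foot [809.0, 50.0, 4.0] 0.65
scene chute [586.0, -84.0, 96.0] 0.61
scene blue_cup [548.0, -39.0, 72.0] 0.8
```

Scene view: the station is at about (315,285), with the post at (277,266), blue cup at (316,262) and red head at (338,253). Top view: the head is at (348,187), tube at (355,223), blue cup at (335,244) and post at (375,283). The network reports agree with both pictures. Going above the post.

```bash
python3 -m pendant '[[[23,36,0,0,40],[23,35,0,0,40],[0,0,-50,0,40],[0,0,-20,0,40],[0,0,0,0,40]]]'; python3 - <<'E'
from h import *
ims=[]
for n in("top","scene"):
    c,M,o=cam(n); f=240/np.tan(np.radians(c["vfov"]/2))
    p=M.T@(np.array([.52,-.09,.08])-o); u,v=int(c["cx"]+f*p[0]/p[2]),int(c["cy"]+f*p[1]/p[2])
    ims.append(cv2.resize(c["img"][v-60:v+60,u-65:u+65],None,fx=3,fy=3,interpolation=2)); print(n,u,v)
cv2.imwrite("pics/c1.png",np.hstack(ims)[...,::-1])
E
```

```text
time_s: 3.5
eef_pos: [0.4622, -0.1272, 0.1289]
eef_rot: [-0.001, 0.982, 0.187, -0.002]
wrist_force: [0.5, -0.9, -0.7]
opening: 0.468
top 356 257
scene 298 263
```

View pics/c1.png

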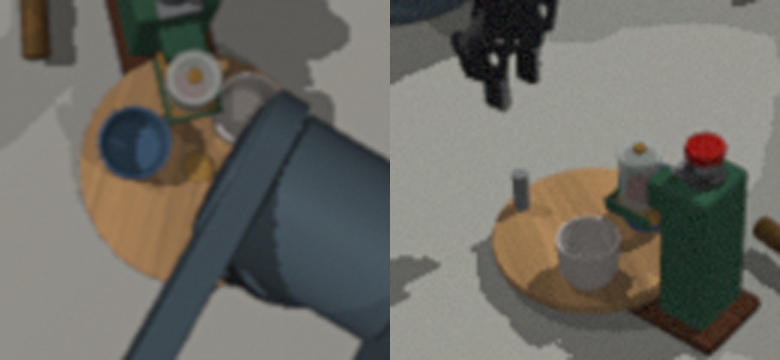

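The crop shows the fingers at x 495 and 533 on either side of the post at x 520. Descending.

```bash
python3 -m pendant '[[[1,1,-35,0,40],[1,1,-35,0,40],[0,0,-18,0,40],[0,0,0,0,40],[0,0,0,0,10],[0,0,0,0,10],[0,0,0,0,10]]]'; python3 - <<'E'
from h import *
s=monitor.get_obs(); print(s["eef_pos"],s["wrist_force"],s["opening"])
E
```

```text
time_s: 4.47
eef_pos: [0.4661, -0.1262, 0.0435]
eef_rot: [0.001, 0.982, 0.187, 0.001]
wrist_force: [0.0, 0.8, -0.1]
opening: 0.118
[ 0.46614863 -0.12618098  0.04347401] [ 0.03002751  0.78248583 -0.13890551] 0.11848332206581492
```

```bash
python3 - <<'E'
from h import *
c=find("scene",["post_top","blue_cup","hub"])
cv2.imwrite("pics/c2.png",cv2.resize(c["img"][203:323,218:358],None,fx=5,fy=5,interpolation=2)[...,::-1])
E
```

```text
scene post_top [462.0, -124.0, 69.0] 0.78
scene post_top [587.0, -80.0, 95.0] 0.67
scene blue_cup [551.0, -44.0, 72.0] 0.9
scene hub [537.0, -92.0, 30.0] 0.75
```

View pics/c2.png

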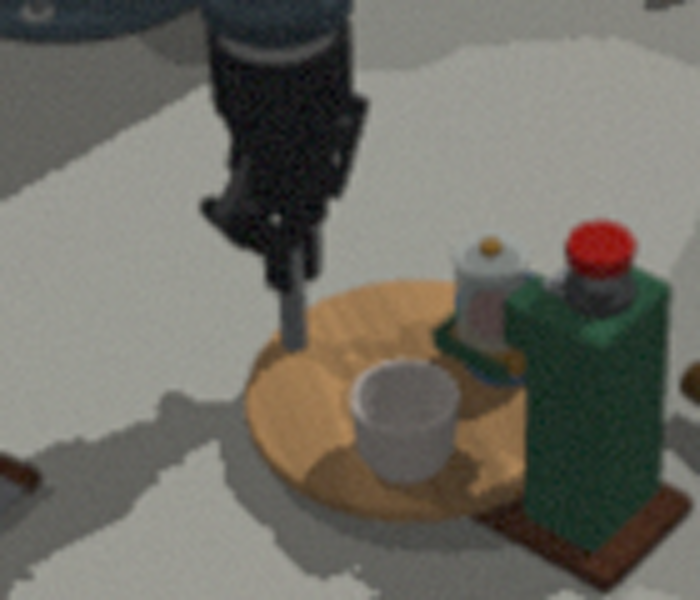

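The crop shows the post at about (290,300) between or just in front of the fingertips, so I can't tell from it whether the post is gripped. I'll shut fully and see where the fingers stop.

```bash
python3 -m pendant '[[[0,0,0,0,0],[0,0,0,0,0]]]'
```

```text
time_s: 4.92
eef_pos: [0.4655, -0.1258, 0.0426]
eef_rot: [-0.0, 0.982, 0.187, -0.0]
wrist_force: [0.0, -0.6, -0.2]
opening: 0.003
```

```bash
python3 - <<'E'
from h import *
c,M,o=cam("scene"); f=240/np.tan(np.radians(c["vfov"]/2))
p0=monitor.get_obs()["eef_pos"]; im=cv2.resize(c["img"][223:303,238:338],None,fx=8,fy=7.5,interpolation=2)[...,::-1].copy()
im=cv2.resize(c["img"][223:298,238:338],None,fx=8,fy=8,interpolation=2)[...,::-1].copy()
for P,col in((p0,(255,255,0)),([.4644,-.1251,.07],(0,0,255)),([.4644,-.1251,.028],(0,0,255)),([.5355,-.093,.028],(0,255,0)),([.589,-.081,.162],(255,0,255))):
    p=M.T@(np.array(P)-o); u=c["cx"]+f*p[0]/p[2]; v=c["cy"]+f*p[1]/p[2]; print(u,v)
    cv2.circle(im,(int((u-238+.5)*8),int((v-223+.5)*8)),4,col,-1)
cv2.imwrite("pics/c3.png",im)
E
```

```text
276.85587798990923 268.1726347257437
276.38771184920574 260.5284426316824
277.08176721050904 271.68714918183986
300.89535865418526 280.5447683166625
315.8432877657448 251.89872663936134
```

View pics/c3.png

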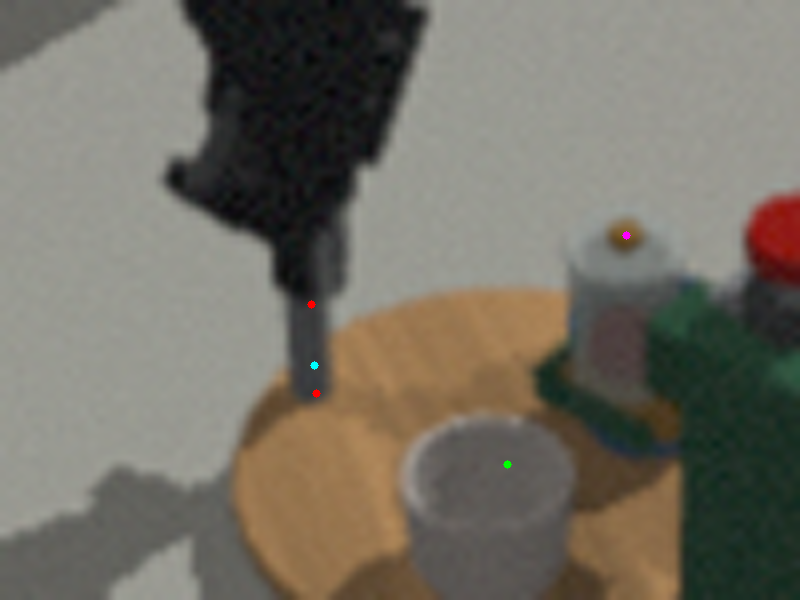

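The crop shows the black fingertips ending at y≈290, right at the post top, while the reported TCP projects to (314,365). I'll check the same mismatch on the earlier pictures.

```bash
python3 - <<'E'
from h import *
def pr(c,M,o,P):
    f=240/np.tan(np.radians(c["vfov"]/2)); p=M.T@(np.array(P)-o); return [round(c["cx"]+f*p[0]/p[2],1),round(c["cy"]+f*p[1]/p[2],1)]
c,M,o=cam("scene"); t=cam("top")
print("scene0",pr(c,M,o,[.2116,-.5347,.2006]),pr(c,M,o,[.2116,-.5347,.2136]),"top0",pr(*t,[.2116,-.5347,.2006]))
j=pr(c,M,o,[.4622,-.1272,.1289]); print("c1 crop px",(j[0]-298+65)*3+390,(j[1]-263+60)*3)
print(monitor.get_obs(),ctrl.__dict__ if hasattr(ctrl,'__dict__') else dir(ctrl))
E
```

```text
scene0 [np.float64(85.4), np.float64(234.1)] [np.float64(84.0), np.float64(230.1)] top0 [np.float64(584.0), np.float64(412.2)]
c1 crop px 513.9000000000001 123.29999999999998
{'time_s': 5.075, 'q': array([-5.10759850e-01,  1.89229203e-01,  1.95674197e+00, -3.36249887e-05,
        9.95688074e-01,  6.83226484e-01]), 'dq': array([-0.00151584, -0.00037304, -0.0012661 ,  0.00031189, -0.00034659,
        0.0006898 ]), 'joint_efforts': array([ 1.17491352e-03, -3.77378619e+01, -2.79857290e+01, -1.05107422e-04,
        1.37691084e-03,  2.93767630e-05]), 'eef_pos': array([ 0.46550936, -0.12582868,  0.04255662]), 'eef_rot': array([-1.06310590e-05,  9.82302503e-01,  1.87301338e-01, -3.45636372e-05]), 'wrist_force': array([ 0.33398774, -0.22460847, -0.44007276]), 'torque': array([ 0.03310951,  0.00306623, -0.0119627 ]), 'opening': 0.005106409614853652} {}
```

```bash
python3 - <<'E'
import cv2,numpy as np
s=cv2.imread("pics/scene0.png")[160:250,30:130]; t=cv2.imread("pics/top0.png")[375:465,540:640]
s=cv2.resize(s,None,fx=4,fy=4,interpolation=2);t=cv2.resize(t,None,fx=4,fy=4,interpolation=2)
cv2.circle(s,(int((85.4-30)*4),int((234-160)*4)),3,(0,0,255),-1);cv2.circle(t,(int((584-540)*4),int((412-375)*4)),3,(0,0,255),-1)
cv2.imwrite("pics/c4.png",cv2.convertScaleAbs(np.hstack([s,t]),alpha=1.8))
E
```

```text
(no output)
```

View pics/c4.png

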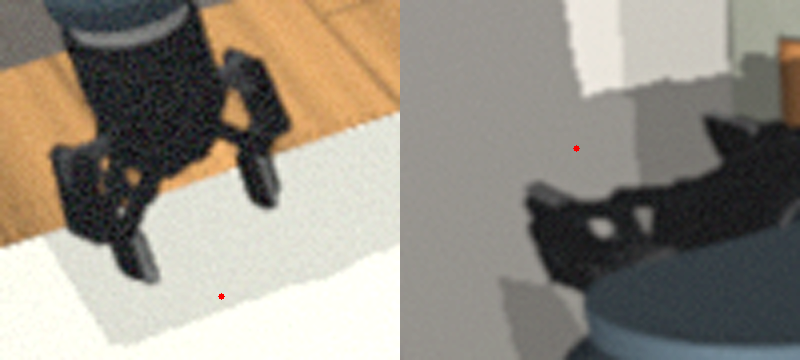

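```bash
python3 - <<'E'
from h import *
def ray(n,u,v):
    c,M,o=cam(n); f=240/np.tan(np.radians(c["vfov"]/2)); d=M@np.array([(u-c["cx"])/f,(v-c["cy"])/f,1]); return o,d/np.linalg.norm(d)
def tri(a,b):
    A=0;B=0
    for o,d in(a,b):
        P=np.eye(3)-np.outer(d,d);A=A+P;B=B+P@o
    x=np.linalg.solve(A,B);return x,[np.linalg.norm((np.eye(3)-np.outer(d,d))@(x-o)) for o,d in(a,b)]
for s,t in (((83.3,220.6),(595,413)),((30+155/4,160+280/4),(540+310/4,375+118/4)),((30+272/4,160+205/4),(540+130/4,375+185/4)),((30+155/4,160+280/4),(540+130/4,375+185/4)),((30+272/4,160+205/4),(540+310/4,375+118/4))):
    print(tri(ray("scene",*s),ray("top",*t)))
E
```

```text
(array([ 0.22013234, -0.53073024,  0.24697823]), [np.float64(0.0003076816030979131), np.float64(0.0003076816030977649)])
(array([ 0.23724725, -0.5726746 ,  0.24783596]), [np.float64(0.001335538455803443), np.float64(0.0013355384558033452)])
(array([ 0.2042187 , -0.4874222 ,  0.24769952]), [np.float64(5.677296096057301e-05), np.float64(5.6772960960524816e-05)])
(array([ 0.17752222, -0.54317375,  0.18729884]), [np.float64(0.025145082565883527), np.float64(0.025145082565883464)])
(array([ 0.2604075 , -0.51720929,  0.30371291]), [np.float64(0.023310570229779757), np.float64(0.023310570229779757)])
```

Triangulating the open fingertips at the start gives z ≈ 0.247, against 0.214 expected. So the real tips sit about 33 mm higher than the reported TCP, and the grip closed just above the post. I'll go lower in steps and watch the force.

```bash
python3 -m pendant '[[[0,0,0,0,40],[0,0,0,0,40],[0,0,0,0,40],[-1,0,-10,0,40],[0,0,-5,0,40],[0,0,0,0,40]]]'; python3 -m pendant '[[[0,0,-8,0,40],[0,0,-4,0,40],[0,0,0,0,40],[0,0,0,0,0],[0,0,0,0,0],[0,0,0,0,0]]]'
```

```text
time_s: 6.32
eef_pos: [0.4638, -0.1255, 0.0268]
eef_rot: [-0.001, 0.982, 0.187, -0.001]
wrist_force: [-0.7, 0.5, 0.1]
opening: 0.466
time_s: 7.08
eef_pos: [0.4648, -0.1262, 0.016]
eef_rot: [0.0, 0.982, 0.187, 0.0]
wrist_force: [-0.8, -1.3, 3.2]
opening: 0.158
```

```bash
python3 -m pendant '[[[0,0,0,0,0],[-3.6,9.8,0,-7.7,0],[-2.4,10.2,0,-7.7,0],[0,0,0,0,0]]]';python3 -m pendant '[[[-0.9,10.5,0,-7.7,0],[0.5,10.3,0,-7.7,0],[0,0,0,0,0]]]'; python3 - <<'E'
from h import *
find("scene",["blue_cup","post_top","hub"]);find("top",["blue_cup","hub"])
E
```

```text
time_s: 7.58
eef_pos: [0.4591, -0.1055, 0.016]
eef_rot: [0.0, 0.999, 0.054, 0.001]
wrist_force: [0.8, 1.5, 4.3]
opening: 0.158
time_s: 7.95
eef_pos: [0.4592, -0.0852, 0.0161]
eef_rot: [0.0, 0.997, -0.079, 0.001]
wrist_force: [2.8, 0.9, 2.8]
opening: 0.165
scene blue_cup [576.0, -55.0, 71.0] 0.67
scene post_top [457.0, -81.0, 70.0] 0.61
scene post_top [648.0, -398.0, 3.0] 0.47
scene hub [536.0, -95.0, 29.0] 0.94
scene hub [530.0, -90.0, 2.0] 0.24
top blue_cup [577.0, -56.0, 72.0] 0.77
top hub [537.0, -92.0, 28.0] 0.92
top hub [578.0, -57.0, 70.0] 0.19
```

The post is gripped and turning as planned: the blue cup is at about 42°.

```bash
python3 -m pendant '[[[1.8,10.3,0,-7.7,0],[3.3,10,0,-7.7,0],[4.5,9.4,0,-7.7,0],[5.8,8.8,0,-7.7,0],[0,0,0,0,0],[0,0,0,0,0]]]'; python3 - <<'E'
from h import *
for i in range(2): find("scene",["blue_cup","post_top","hub","chute","plunger_foot"])
c=find("top",["blue_cup","hub","chute","post_top","plunger_foot"])
s=find("scene",[])
cv2.imwrite("pics/c5.png",np.hstack([cv2.resize(i,None,fx=4,fy=4,interpolation=2) for i in(c["img"][170:300,310:410],s["img"][215:345,265:365])])[...,::-1])
E
```

```text
time_s: 9.05
eef_pos: [0.4751, -0.0478, 0.016]
eef_rot: [0.0, 0.94, -0.341, 0.002]
wrist_force: [7.1, -2.5, 0.6]
opening: 0.164
scene blue_cup [588.0, -82.0, 72.0] 0.95
scene hub [535.0, -94.0, 29.0] 0.95
scene chute [585.0, -82.0, 98.0] 0.75
scene plunger_foot [657.0, -64.0, 168.0] 0.58
scene blue_cup [588.0, -86.0, 72.0] 0.89
scene post_top [471.0, -43.0, 69.0] 0.65
scene hub [537.0, -93.0, 28.0] 0.84
scene hub [473.0, -42.0, 71.0] 0.32
scene chute [589.0, -82.0, 97.0] 0.65
scene plunger_foot [654.0, -65.0, 170.0] 0.92
top blue_cup [589.0, -85.0, 74.0] 0.9
top blue_cup [657.0, -64.0, 168.0] 0.41
top hub [535.0, -93.0, 25.0] 0.76
top chute [591.0, -84.0, 96.0] 0.73
top plunger_foot [656.0, -62.0, 167.0] 0.6
```

View pics/c5.png

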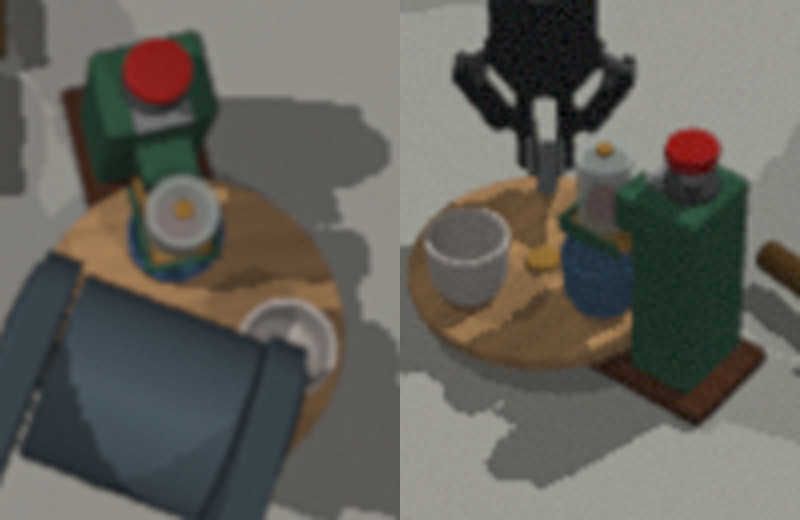

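The top crop shows the blue rim as a crescent centred at about (176,232), under the tube cap at (183,212). The scene crop shows the blue cup beneath the outlet. I'll back-project those centres and fix the sub-pixel angle.

```bash
python3 - <<'E'
from h import *
c,M,o=cam("top"); f=240/np.tan(np.radians(c["vfov"]/2))
def bp(u,v,z):
    d=M@np.array([(u-c["cx"])/f,(v-c["cy"])/f,1]); return np.round(1000*(o+d*(z-o[2])/d[2]),1)
def pj(P):
    p=M.T@(np.array(P)-o); return (c["cx"]+f*p[0]/p[2],c["cy"]+f*p[1]/p[2])
print("cup",bp(354.1,227.6,.074),"tube cap",bp(310+183/4-.4,170+212/4-.4,.162))
im=c["img"].astype(int)
b=np.argwhere((im[...,2]>im[...,0]*1.4)&(im[...,2]>im[...,1]*1.15)&(im[...,2]>50)); b=b[(abs(b[:,0]-225)<22)&(abs(b[:,1]-355)<22)]
print(len(b),b.min(0),b.max(0))
m=np.zeros(im.shape[:2],bool); m[tuple(b.T)]=1
# overlap score over cup angle: predicted outer rim circle boundary gets blue inside/not outside
H=np.array([.5355,-.093]);
for a in range(4,22,2):
    P=H+.055*np.array([np.cos(np.radians(a)),np.sin(np.radians(a))])
    u,v=pj([*P,.074]); r=.029*f/(o[2]-.074)
    d=np.hypot(b[:,1]-u,b[:,0]-v); print(a,round(u,1),round(v,1),round(r,1),"outside:",(d>r+.3).sum(), round(np.clip(d-r,0,9).sum(),1))
r_=np.argwhere((im[...,0]>120)&(im[...,1]<60)&(im[...,2]<60)); r_=r_[(abs(r_[:,0]-188)<25)&(abs(r_[:,1]-349)<25)]
print("red",r_.mean(0),[bp(*r_.mean(0)[::-1],z) for z in(.199,.211,.223)])
E
```

```text
cup [590.2 -84.6  74. ] tube cap [588.2 -80.4 162. ]
39 [228 343] [245 361]
4 356.1 227.6 12.6 outside: 13 19.0
6 355.2 227.6 12.6 outside: 5 10.4
8 354.4 227.7 12.6 outside: 1 7.1
10 353.6 227.8 12.6 outside: 1 6.6
12 352.8 228.0 12.6 outside: 1 6.1
14 352.0 228.1 12.6 outside: 1 5.6
16 351.2 228.3 12.6 outside: 1 5.2
18 350.4 228.6 12.6 outside: 2 5.0
20 349.6 228.8 12.6 outside: 2 5.1
red [187.06629834 348.87292818] [array([657.2, -63.1, 199. ]), array([654.5, -62.3, 211. ]), array([651.7, -61.5, 223. ])]
```

```bash
python3 -m pendant '[[[-2.1,-2.7,0,2.5,0],[0,0,0,0,0],[0,0,0,0,0],[0,0,0,0,40],[0,0,0,0,40],[0,0,0,0,40],[0,0,15,0,40],[0,0,40,0,40]]]';python3 -m pendant '[[[0,0,55,0,0],[0,0,55,0,0],[0,0,50,0,0],[45,-3,0,0,0],[50,-4,0,0,0],[50,-4,0,0,0],[40,0,0,0,0],[0,0,0,0,0]]]'; python3 - <<'E'
from h import *
for i in range(2): find("scene",["blue_cup","post_top","hub"])
c=find("top",["post_top"])
s=find("scene",[])
cv2.imwrite("pics/c6.png",np.hstack([cv2.resize(i,None,fx=4,fy=4,interpolation=2) for i in(c["img"][170:300,310:410],s["img"][215:345,275:375])])[...,::-1])
E
```

```text
time_s: 11.05
eef_pos: [0.4696, -0.0486, 0.0702]
eef_rot: [-0.0, 0.947, -0.321, -0.002]
wrist_force: [1.1, -0.9, 0.3]
opening: 0.47
time_s: 12.05
eef_pos: [0.6577, -0.0601, 0.2302]
eef_rot: [-0.0, 0.947, -0.321, -0.0]
wrist_force: [-1.5, 1.5, -0.2]
opening: 0.001
scene blue_cup [585.0, -79.0, 71.0] 0.93
scene blue_cup [808.0, 48.0, 3.0] 0.35
scene post_top [472.0, -46.0, 74.0] 0.79
scene post_top [312.0, 382.0, 3.0] 0.58
scene hub [535.0, -97.0, 28.0] 0.69
scene blue_cup [589.0, -80.0, 70.0] 0.7
scene blue_cup [585.0, -80.0, 95.0] 0.56
scene post_top [470.0, -42.0, 69.0] 0.93
scene hub [534.0, -93.0, 29.0] 0.71
scene hub [654.0, -65.0, 171.0] 0.55
top post_top [313.0, 386.0, 1.0] 0.28
```

View pics/c6.png

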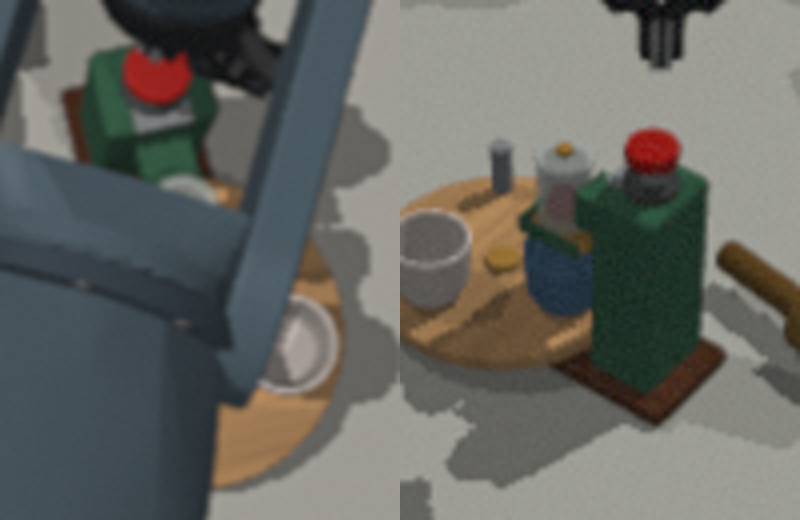

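The scene crop shows the post released and upright at (500,165), the blue cup under the tube at about (565,270), and the closed fingers at (660,60) above the red head at (653,150). The cup reports now agree with the chute. Lowering onto the head.

```bash
python3 -m pendant '[[[-1,-4,-15,0,0],[0,0,-10,0,0],[0,0,0,0,0]]]'
g(){ grep -E "eef_pos|wrist"; echo; }
python3 -m pendant '[[[0,0,-3,0,0],[0,0,0,0,0]]]'|g
python3 -m pendant '[[[0,0,-3,0,0],[0,0,0,0,0]]]'|g
python3 -m pendant '[[[0,0,-3,0,0],[0,0,0,0,0]]]'|g
python3 -m pendant '[[[0,0,-3,0,0],[0,0,0,0,0]]]'|g
```

```text
time_s: 12.98
eef_pos: [0.6543, -0.064, 0.2034]
eef_rot: [0.0, 0.947, -0.322, -0.002]
wrist_force: [-0.1, -0.1, -1.5]
opening: 0.003
eef_pos: [0.6555, -0.0642, 0.2026]
wrist_force: [-0.6, -0.1, 0.9]

eef_pos: [0.6553, -0.0642, 0.1994]
wrist_force: [-0.7, 0.3, -0.2]

eef_pos: [0.6552, -0.0642, 0.1962]
wrist_force: [-0.3, 0.5, -0.2]

eef_pos: [0.6552, -0.0642, 0.1932]
wrist_force: [0.8, 0.0, 1.2]
```

```bash
g(){ grep -E "eef_pos|wrist"; }
python3 -m pendant '[[[0,0,-3,0,0],[0,0,0,0,0]]]'|g
python3 -m pendant '[[[0,0,-3,0,0],[0,0,0,0,0]]]'|g
python3 -m pendant '[[[0,0,-2,0,0],[0,0,0,0,0]]]'|g
python3 -m pendant '[[[0,0,-2,0,0],[0,0,0,0,0]]]'|g
```

```text
eef_pos: [0.6552, -0.0642, 0.1902]
wrist_force: [-0.5, -0.0, -0.3]
eef_pos: [0.6552, -0.0642, 0.1872]
wrist_force: [0.2, 0.5, 0.1]
eef_pos: [0.6553, -0.0642, 0.1853]
wrist_force: [-0.9, 0.3, 0.5]
eef_pos: [0.6553, -0.0642, 0.1833]
wrist_force: [1.0, -0.4, 0.5]
```

```bash
g(){ grep -E "eef_pos|wrist"; }
python3 -m pendant '[[[0,0,-2,0,0],[0,0,0,0,0]]]'|g
python3 -m pendant '[[[0,0,-2,0,0],[0,0,0,0,0]]]'|g
python3 -m pendant '[[[0,0,-2,0,0],[0,0,0,0,0]]]'|g
python3 -m pendant '[[[0,0,-2,0,0],[0,0,0,0,0]]]'|g
```

```text
eef_pos: [0.6553, -0.0642, 0.1813]
wrist_force: [-1.0, -0.4, 0.1]
eef_pos: [0.6553, -0.0642, 0.1793]
wrist_force: [-0.3, -0.3, 0.3]
eef_pos: [0.6553, -0.0642, 0.1773]
wrist_force: [-0.2, 0.5, 0.1]
eef_pos: [0.6553, -0.0642, 0.1753]
wrist_force: [0.6, 0.3, 0.2]
```

```bash
g(){ grep -E "eef_pos|wrist"; }
python3 -m pendant '[[[0,0,-2,0,0],[0,0,0,0,0]]]'|g
python3 -m pendant '[[[0,0,-2,0,0],[0,0,0,0,0]]]'|g
python3 -m pendant '[[[0,0,-2,0,0],[0,0,0,0,0]]]'|g
python3 -m pendant '[[[0,0,-2,0,0],[0,0,0,0,0]]]'|g
```

```text
eef_pos: [0.6553, -0.0642, 0.1734]
wrist_force: [0.4, 0.4, -0.4]
eef_pos: [0.6553, -0.0642, 0.1713]
wrist_force: [-0.0, 0.6, 0.0]
eef_pos: [0.6554, -0.0642, 0.1695]
wrist_force: [0.6, -0.0, 0.6]
eef_pos: [0.6556, -0.0643, 0.1678]
wrist_force: [-1.2, 1.1, 2.6]
```

Contact is at a reported z of about 0.169, which puts the head top at about 0.202 with the 33 mm offset and fits the stated range.

```bash
g(){ grep -E "eef_pos|wrist"; }
python3 -m pendant '[[[0,0,-2,0,0],[0,0,0,0,0]]]'|g
python3 -m pendant '[[[0,0,-2,0,0],[0,0,0,0,0]]]'|g
python3 -m pendant '[[[0,0,-2,0,0],[0,0,0,0,0]]]'|g
python3 -m pendant '[[[0,0,-1,0,0],[0,0,0,0,0]]]'|g
python3 -m pendant '[[[0,0,-1,0,0],[0,0,0,0,0]]]'|g
```

```text
eef_pos: [0.6555, -0.0642, 0.1657]
wrist_force: [-0.7, 0.2, 3.4]
eef_pos: [0.6556, -0.0643, 0.1636]
wrist_force: [-0.9, -1.1, 4.1]
eef_pos: [0.6555, -0.0643, 0.1616]
wrist_force: [-0.1, 1.0, 5.2]
eef_pos: [0.6556, -0.0643, 0.1613]
wrist_force: [-2.5, 0.4, 6.6]
eef_pos: [0.6556, -0.0643, 0.1605]
wrist_force: [-2.8, 0.9, 8.3]
```

```bash
g(){ grep -E "eef_pos|wrist"; }
python3 -m pendant '[[[0,0,-1,0,0],[0,0,0,0,0]]]'|g
python3 -m pendant '[[[0,0,-1,0,0],[0,0,0,0,0]]]'|g
python3 -m pendant '[[[0,0,-1,0,0],[0,0,0,0,0]]]'|g
python3 -m pendant '[[[0,0,-1,0,0],[0,0,0,0,0]]]'|g
```

```text
eef_pos: [0.6557, -0.0643, 0.1596]
wrist_force: [-2.9, 1.1, 8.9]
eef_pos: [0.6557, -0.0643, 0.1588]
wrist_force: [-3.3, 0.3, 9.3]
eef_pos: [0.6557, -0.0643, 0.1579]
wrist_force: [-2.8, 0.5, 10.2]
eef_pos: [0.6557, -0.0643, 0.1569]
wrist_force: [-3.7, 0.5, 10.1]
```

```bash
g(){ grep -E "eef_pos|wrist"; }
python3 -m pendant '[[[0,0,-0.7,0,0],[0,0,0,0,0]]]'|g
python3 -m pendant '[[[0,0,-0.7,0,0],[0,0,0,0,0]]]'|g
python3 -m pendant '[[[0,0,-0.7,0,0],[0,0,0,0,0]]]'|g
```

```text
eef_pos: [0.6557, -0.0643, 0.1565]
wrist_force: [-4.2, 1.6, 11.3]
eef_pos: [0.6558, -0.0643, 0.1562]
wrist_force: [-5.0, 1.4, 11.9]
eef_pos: [0.6559, -0.0643, 0.1561]
wrist_force: [-6.7, 1.6, 15.3]
```

```bash
g(){ grep -E "eef_pos|wrist|time"; }
python3 -m pendant '[[[-0.3,0,-0.2,0,0],[0,0,0,0,0],[0,0,0,0,0]]]'|g
python3 -m pendant '[[[0,0,0,0,0],[0,0,0,0,0],[0,0,0,0,0]]]'|g
python3 - <<'E'
from h import *
c=find("scene",["praline","blue_cup"])
f=[monitor.get_obs()["wrist_force"]];print(f)
cv2.imwrite("pics/c7.png",cv2.resize(c["img"][215:345,275:375],None,fx=4,fy=4,interpolation=2)[...,::-1])
E
```

```text
time_s: 20.35
eef_pos: [0.6559, -0.0643, 0.1561]
wrist_force: [-4.6, 1.8, 15.6]
time_s: 20.72
eef_pos: [0.6559, -0.0644, 0.1561]
wrist_force: [-4.7, 1.2, 15.9]
scene praline [536.0, -95.0, 1.0] 0.25
scene blue_cup [589.0, -80.0, 71.0] 0.71
[array([-5.00542961,  1.82927827, 16.33415522])]
```

View pics/c7.png

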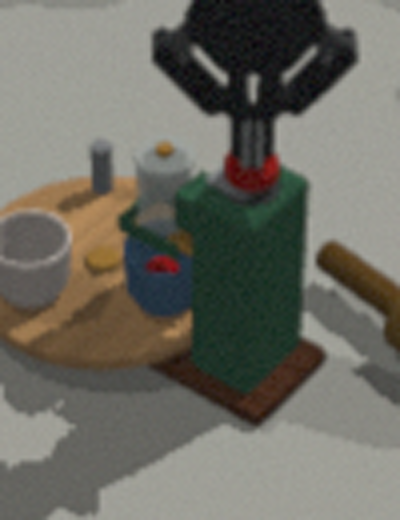

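The crop shows the tube empty and red foil at (160,265), inside the near half of the blue cup's mouth. I'll release, retreat up, and verify by projection.

```bash
python3 -m pendant '[[[0,0,0,0,0],[0,0,2,0,0],[0,0,4,0,0],[0,0,8,0,0],[0,0,15,0,0],[0,0,40,0,0],[0,0,40,0,0],[0,0,0,0,0]]]'; python3 -m pendant '[[[-50,0,20,0,0],[-60,-30,0,0,0],[-60,-40,0,0,0],[-40,-40,0,0,0],[0,-50,0,0,0],[0,-50,0,0,0],[0,0,0,0,0]]]'; python3 - <<'E'
from h import *
c=find("scene",["praline","blue_cup","post_top","hub","weight_jar","mug","rolling_pin","scraper","mat_roller","spoon"]); c,M,o=cam("scene"); f=240/np.tan(np.radians(c["vfov"]/2))
t=find("top",["praline","blue_cup","chute","post_top"])
im=c["img"][215:345,265:365]; big=cv2.resize(im,None,fx=4,fy=4,interpolation=2)[...,::-1].copy()
def pt(P,col):
    p=M.T@(np.array(P)-o); u=c["cx"]+f*p[0]/p[2]; v=c["cy"]+f*p[1]/p[2]
    cv2.circle(big,(int((u-265+.5)*4),int((v-215+.5)*4)),2,col,-1)
for a in np.linspace(0,6.28,24): pt([.588+.029*np.cos(a),-.081+.029*np.sin(a),.074],(0,255,0))
pt([.588,-.081,.046],(0,255,255))
cv2.imwrite("pics/c8.png",np.hstack([big,cv2.resize(t["img"][170:300,310:410],None,fx=4,fy=4,interpolation=2)[...,::-1]]))
E
```

```text
time_s: 21.88
eef_pos: [0.657, -0.0647, 0.267]
eef_rot: [-0.0, 0.947, -0.322, 0.004]
wrist_force: [-0.1, -0.1, -0.6]
opening: 0.002
time_s: 22.75
eef_pos: [0.456, -0.2694, 0.2808]
eef_rot: [-0.0, 0.946, -0.324, -0.001]
wrist_force: [0.8, 1.5, -0.3]
opening: 0.0
scene praline [587.0, -82.0, 72.0] 0.53
scene praline [588.0, -83.0, 46.0] 0.39
scene blue_cup [587.0, -82.0, 70.0] 0.92
scene post_top [472.0, -47.0, 68.0] 0.84
scene hub [536.0, -94.0, 28.0] 0.95
scene weight_jar [632.0, 420.0, -1.0] 0.71
scene mug [463.0, 377.0, 1.0] 0.72
scene mug [538.0, -97.0, 2.0] 0.5
scene rolling_pin [808.0, 51.0, 3.0] 0.88
scene scraper [397.0, -365.0, -2.0] 0.89
scene mat_roller [651.0, -395.0, 5.0] 0.68
scene spoon [312.0, 383.0, 2.0] 0.59
top praline [311.0, 385.0, 1.0] 0.38
top blue_cup [589.0, -79.0, 75.0] 0.61
top chute [810.0, 53.0, 1.0] 0.38
top post_top [472.0, -48.0, 70.0] 0.63
```

View pics/c8.png

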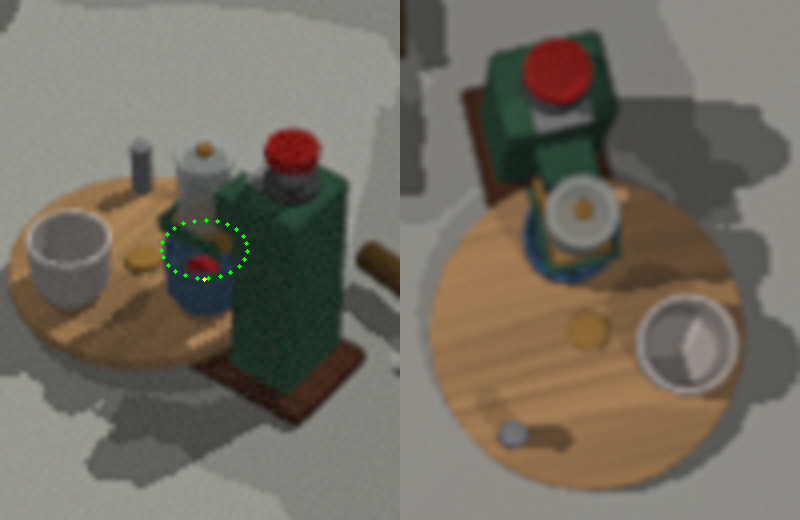

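The praline shows inside the projected rim at (203,262), exactly where one on the cup floor should. The tube is empty, the plunger is back up, and the bystanders have not moved.

```bash
python3 -c "
from bench import order
print(order.hand_in())"
```

```text
the job is handed in; nothing more can be done
None
```

The praline is in the blue cup, and I handed the job in at about 23 s with the arm well clear.

**What I did:** I gripped the post, turned the table about 61° clockwise, corrected back 2.5° after a camera check, and let go. I then pressed the plunger with closed fingers through both stops. I held it on the second stop for more than 0.5 s at about 16 N vertical (about 17 N in total), released it and backed away.

**Last checks:**
- **Cup:** it stands within about 3 mm of the chute position. The individual network reports scatter by about 4 mm.
- **Praline:** red foil shows inside the blue cup's mouth and the tube is empty.
- **Plunger:** it is back up.
- **Other things on the counter:** all six are where they were, within measuring noise.

**Problems and disagreements:**
- **Finger height:** the real fingertips sit about 33 mm higher than the reported tool position. My first grip closed on air just above the post. I worked out the offset from the pictures, and the later grip and plunger contact agreed with it.
- **Sideways force:** a sideways load of about 5 to 7 N appeared during the press. The highest total I read was about 17 N, but I only read forces at the end of each move.
- **Praline finder:** in the scene view its reports were weak, though they placed it in the cup. In the top view, where the tube hides the cup, it gave only a false hit.

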